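Set the case-press dies back on their board in order of size

ROBOT

A 6-joint arm with a two-finger parallel gripper is mounted at the origin on the work surface. World frame = base frame: x ahead of the robot, y to its left, z up, the work surface at z = 0. Lengths are in mm, angles in rad, forces in N, time in s.
With the tool pointing down it reaches from about 350 to 875 mm from the base axis. Payload 4.2 kg.
Tool frame: the origin (TCP) lies between the finger pads; the fingertips stand 14 mm ahead of it and the grasp point (between the pads) lies 5 mm behind it; z points along the fingers, y is the line along which they close (so a half turn about z gives the same grasp; the last joint's range is limited). The gripper opens to 85 mm and grips with 20 to 120 N. Pads are 22 mm wide; open, the fingers measure 114 mm over their backs; the gripper's body (76 mm by 85 mm) begins 54 mm behind the grasp point. The pads swing forward as they close: fully open they stand 13 mm farther back than shut.
Start: joints at [0.259, 0.385, 0.008, 0, -1.194, -0.259], TCP at [624.979, 0.025, 245.312] pointing down, gripper open.
Joint ranges: [-3.14, 3.14], [-1.21, 2.06], [-1.07, 1.41], [-3.16, 2.05], [-2.99, -0.16], [-3.1, 3.1]. Speed limits (rad/s): [2.79, 2.79, 3.14, 3.14, 3.14, 3.14].

INTERFACE

Orientations are given as a unit quaternion [x, y, z, w].
In Python, from bench import * gives the robot as it stands.
- The arm moves only by the tool carry_out, never from a script. Its argument "motion" is a list of rows, each a list of 7 numbers: the turn, a rotation vector about the tool's x, y, z in rad, then the shift along the tool's x, y, z in mm, then the opening, from -1 (shut) to 1 (fully open), so that 0 is half open. A call has 1 to 5 rows; each row is the pose to reach, as a shift and turn from the pose commanded when the call began, along the tool's axes at that moment; what a row does not reach only later rows make up. A row lasts 1/8 s, in which the tool goes at most 62.5 mm and 10.7 degrees, less where a joint would pass 70% of its speed; a pose out of reach is approached as far as the arm can. A call with a gripper value outside its range is refused whole. The fingers move at their own pace and stop on an object; the grip force is fixed at half the most. Time passes only in rows, so rows that repeat a pose let the fingers close. It gives the time, the measured TCP pose, the force, the opening and the grip force at its end, in the units of the state.
- read_state(): the state, without advancing time (a new reading comes with each control period).
- get_image(name): name is "scene" or "side" or "wrist"; returns a dict with "color" (480x640x3 uint8, blue, green, red), "mtx" (3x3 intrinsics, pixels), "position" and "orientation" of the camera in the world. Camera axes: x right, y down, z forward; pixel columns grow to the right and rows downward; lengths in mm; the calibration is good to about 2 mm. A picture is of the moment at which its call begins. There is no depth.
- job_done(): hands the job in; it is judged then, once.
The state is a dict: "clock": time; "joints": joint angles; "joint_vel": joint speeds; "joint_efforts": joint torques, N m; "position": TCP position; "ee_rot": TCP orientation; "contact_force": force on the tool from outside, world axes, zero at the start; "wrist_torque": the same for the moment, N m; "gripper_width": finger opening in mm; "grasp_force": force on a finger pad.
Only numpy, scipy, OpenCV 4.12 (cv2) and the standard library are available. Lean on these libraries where they do the work, as an engineer would, in place of code of your own. Each camera call takes 0.05 s, during which the arm holds its last target. There are 200 camera calls.

TASK

Put the four loose white closing dies back on the die board in order of size: the largest die of the set is already standing at one end, so carry on from it with the next largest beside it, and so on down to the smallest at the far end. Each die lies flat, rim up, centred on its own felt disc; leave the largest die and the open watch where they are.

Things in the scene. Friction and masses are not known exactly. Their poses are not given: they have to be found in the camera images.
- die_60: the largest closing die, 60 mm diameter, 18 mm tall, a round white nylon disc (plain cylinder outside) with a raised rim and a small blind hole in the middle of its upper face; it already stands on one of the two end places of the die board, covering it. Loose, about 60 g. Origin: centre of its underside; z up
- die_51: closing die, 51 mm diameter, 18 mm tall, a round white nylon disc (plain cylinder outside) with a raised rim and a small blind hole in the middle of its upper face; it starts lying flat, rim up, on the bench in front of or beside the die board. Loose, 10 to 60 g. Origin: centre of its underside; z up
- die_42: closing die, 42 mm diameter, 18 mm tall, a round white nylon disc (plain cylinder outside) with a raised rim and a small blind hole in the middle of its upper face; it starts lying flat, rim up, on the bench in front of or beside the die board. Loose, 10 to 60 g. Origin: centre of its underside; z up
- die_33: closing die, 33 mm diameter, 18 mm tall, a round white nylon disc (plain cylinder outside) with a raised rim and a small blind hole in the middle of its upper face; it starts lying flat, rim up, on the bench in front of or beside the die board. Loose, 10 to 60 g. Origin: centre of its underside; z up
- die_24: closing die, 24 mm diameter, 18 mm tall, a round white nylon disc (plain cylinder outside) with a raised rim and a small blind hole in the middle of its upper face; it starts lying flat, rim up, on the bench in front of or beside the die board. Loose, 10 to 60 g. Origin: centre of its underside; z up
- felt_a: one of four empty places on the die board, all alike: a grey felt disc 46 mm across, level with the top of the board. The letters have no order along the row. Origin: centre of the disc, on the board's top face, 15 mm above the bench. The die board is a fixed dark wooden slab 360 x 84 x 15 mm lying on the bench with five places in one straight row along its middle, 70 mm apart; the largest die covers the place at one end, these four are the rest
- felt_b: one of four empty places on the die board, all alike: a grey felt disc 46 mm across, level with the top of the board. The letters have no order along the row. Origin: centre of the disc, on the board's top face, 15 mm above the bench. The die board is a fixed dark wooden slab 360 x 84 x 15 mm lying on the bench with five places in one straight row along its middle, 70 mm apart; the largest die covers the place at one end, these four are the rest
- felt_c: one of four empty places on the die board, all alike: a grey felt disc 46 mm across, level with the top of the board. The letters have no order along the row. Origin: centre of the disc, on the board's top face, 15 mm above the bench. The die board is a fixed dark wooden slab 360 x 84 x 15 mm lying on the bench with five places in one straight row along its middle, 70 mm apart; the largest die covers the place at one end, these four are the rest
- felt_d: one of four empty places on the die board, all alike: a grey felt disc 46 mm across, level with the top of the board. The letters have no order along the row. Origin: centre of the disc, on the board's top face, 15 mm above the bench. The die board is a fixed dark wooden slab 360 x 84 x 15 mm lying on the bench with five places in one straight row along its middle, 70 mm apart; the largest die covers the place at one end, these four are the rest
- watch: an open wrist watch, movement up, set in a black round cushion with a bright metal foot ring: 62 mm across and 29 mm tall in all, loose, standing on the bench among the dies. Origin: centre of its underside; z up. Other low bench things (loupe, flat tin, oil pot, up to 37 mm tall) also stand among the dies
There are look-alikes about, which are no part of the job. What is shaped like the die_33 but pink or purple is not meant.

How it is judged (in metres and radians):
At the end, for the whole second after the job is handed in: The 51, 42, 33 and 24 mm dies stand on the board in that order going away from the 60 mm die, each flat (within 0.1 rad), rim up, at rest and released, its centre within 12 mm of the centre of its felt disc; the 60 mm die is within 12 mm and the watch within 15 mm of where it started ((horizontal distance between die_51 and felt_a below 0.012 m or horizontal distance between die_51 and felt_b below 0.012 m or horizontal distance between die_51 and felt_c below 0.012 m or horizontal distance between die_51 and felt_d below 0.012 m) and horizontal distance between die_51 and die_60 between 0.045 and 0.095 m and height (world z) of die_51 between 0.012 and 0.018 m and angle between each of die_51, die_42, die_33, die_24's own z axis and vertical below 0.1 rad and linear speed of each of die_51, die_42, die_33, die_24 below 0.02 m/s and (horizontal distance between die_42 and felt_a below 0.012 m or horizontal distance between die_42 and felt_b below 0.012 m or horizontal distance between die_42 and felt_c below 0.012 m or horizontal distance between die_42 and felt_d below 0.012 m) and horizontal distance between die_42 and die_60 between 0.115 and 0.165 m and height (world z) of die_42 between 0.012 and 0.018 m and (horizontal distance between die_33 and felt_a below 0.012 m or horizontal distance between die_33 and felt_b below 0.012 m or horizontal distance between die_33 and felt_c below 0.012 m or horizontal distance between die_33 and felt_d below 0.012 m) and horizontal distance between die_33 and die_60 between 0.185 and 0.235 m and height (world z) of die_33 between 0.012 and 0.018 m and (horizontal distance between die_24 and felt_a below 0.012 m or horizontal distance between die_24 and felt_b below 0.012 m or horizontal distance between die_24 and felt_c below 0.012 m or horizontal distance between die_24 and felt_d below 0.012 m) and horizontal distance between die_24 and die_60 between 0.255 and 0.305 m and height (world z) of die_24 between 0.012 and 0.018 m and distance of die_60 from where it was at the start of the episode below 0.012 m and distance of watch from where it was at the start of the episode below 0.015 m); the robot touches nothing.
It fails at once if the largest die is pushed out of its place (over 12 mm) (distance of die_60 from where it was at the start of the episode above 0.012 m).
It fails at once if the open watch is disturbed (moved over 15 mm or tipped) (distance of watch from where it was at the start of the episode above 0.015 m or angle between watch's own z axis and vertical above 0.2 rad).
It also fails if it takes over 88 s, if anything falls off the work surface, if the arm or the gripper's body presses on something with over 40 N, if the wrist force passes 120 N, or if a joint passes its speed limit or range.

## Working session

There is one attempt and no reset: what is moved stays moved. The work goes in short steps, Python scripts to look and compute and a tool call to move; the robot and the scene stay as the last step left them, time stands still between calls to the robot, and variables do not carry over. Pictures are saved under pics/ and viewed, at most 14 in all, crops included, and the job is handed in when it is done.

Besides the shell and the picture viewer there is one more tool, called after "Emit:" by a JSON object that holds its "api" and its "payload". carry_out: Moves the arm, as the interface text tells. Its arguments: {"type":"object","properties":{"motion":{"type":"array"}},"required":["motion"]}

```bash
mkdir -p pics; ls; cat > h.py <<'E'
from bench import *
import numpy as np, cv2
from scipy.spatial.transform import Rotation as R
def snap(n,f):
    im=get_image(n); cv2.imwrite(f'pics/{f}.png',im['color']); return im
def ray(im,uv,z):
    uv=np.atleast_2d(np.array(uv,float)); K=np.array(im['mtx'])
    d=np.c_[uv,np.ones(len(uv))]@np.linalg.inv(K).T
    d=R.from_quat(im['orientation']).apply(d); p=np.array(im['position'])
    return p+d*((z-p[2])/d[:,2])[:,None]
E
python3 - <<'E'
from h import *
for n in ('scene','side','wrist'):
    im=snap(n,n+'0'); print(n,im['position'],im['orientation'],im['mtx'])
s=read_state(); print(s)
E
```

```text
pics
scene [982.26711088 255.38664315 843.81398485] [ 0.47991235  0.82886787 -0.24529931 -0.14996812] [[546.08425543   0.         314.29567308]
 [  0.         546.08425543 237.97347282]
 [  0.           0.           1.        ]]
side [257.80837746 661.19507335 730.050392  ] [-0.16762247  0.90463046 -0.38476384  0.07418373] [[521.45858798   0.         330.71407947]
 [  0.         521.45858798 239.75539293]
 [  0.           0.           1.        ]]
wrist [624.58591015 -68.14117687 373.70030299] [ 4.01478681e-04  9.90605096e-01  1.36747755e-01 -1.19714467e-03] [[401.04980097   0.         322.00156717]
 [  0.         401.04980097 237.41012959]
 [  0.           0.           1.        ]]
{'clock': 0.15, 'joints': array([ 2.58623170e-01,  3.85384613e-01,  6.91767768e-03, -3.40954153e-04,
       -1.19402549e+00, -2.58600639e-01]), 'joint_vel': array([ 1.77823014e-03, -3.84953978e-03,  4.20180015e-03,  2.21420417e-03,
        4.76302693e-05, -1.82116287e-03]), 'joint_efforts': array([-6.03353892e-04, -3.92678475e+01,  1.88581592e+01,  4.18858320e+00,
       -3.39302780e-03,  5.70479813e-06]), 'position': array([6.24568656e+02, 2.40324263e-02, 2.44463040e+02]), 'ee_rot': array([-7.07070037e-01,  7.07142997e-01,  5.63344696e-04, -6.53404689e-04]), 'contact_force': array([ 0.26573228, -0.78575083, -0.02771298]), 'wrist_torque': array([-0.01130262,  0.00060454,  0.04444746]), 'grasp_force': 0.0, 'gripper_width': 85.60975305429855}
```

View pics/scene0.png

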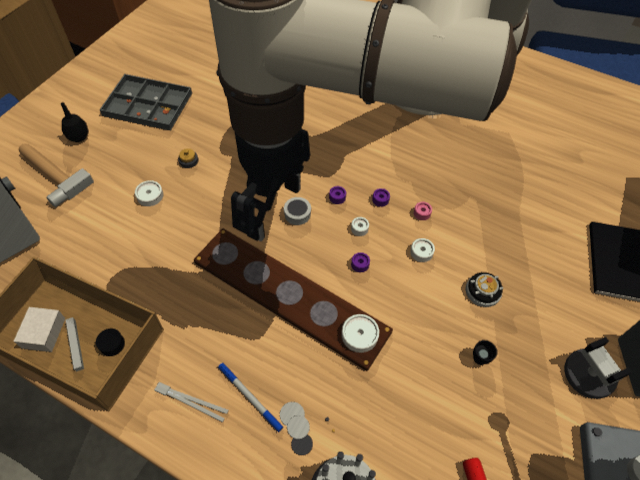

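View pics/side0.png

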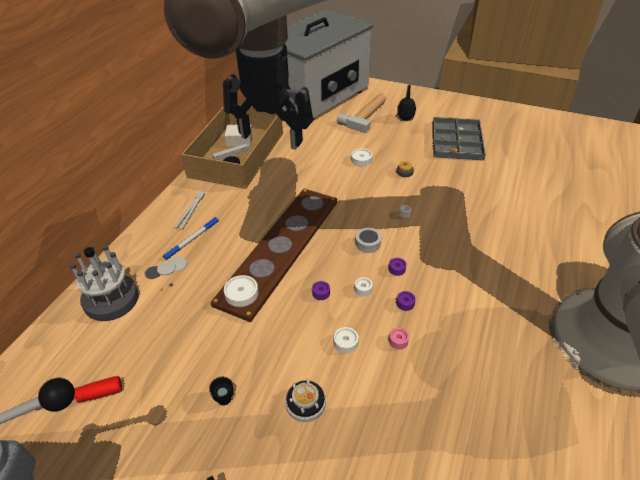

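View pics/wrist0.png

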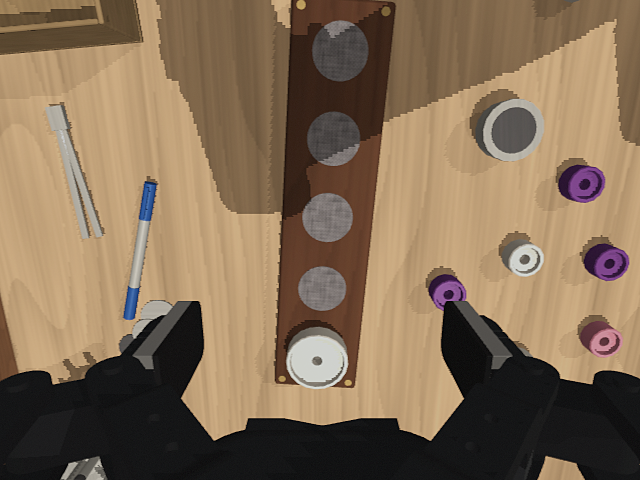

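Scene: board with the 60 die at (361,332). White dies are at (148,193), (423,250) and (360,226), the watch is at (485,289), and the grey tin is at (297,210). The side view also shows a small shaded die at (405,211), hidden by the gripper in the scene view.

```bash
cat >> h.py <<'E'
def blobs(im,seeds,r=28,smax=75,vmin=140):
    """centroid and size of the low-saturation blob near each seed"""
    hsv=cv2.cvtColor(im['color'],cv2.COLOR_BGR2HSV); out=[]
    for (u,v,vm) in seeds:
        m=((hsv[...,1]<smax)&(hsv[...,2]>(vm or vmin))).astype(np.uint8)
        cs,_=cv2.findContours(m,cv2.RETR_EXTERNAL,cv2.CHAIN_APPROX_NONE)
        cs=[c for c in cs if cv2.contourArea(c)>30]
        c=min(cs,key=lambda c:np.hypot(*(np.mean(c[:,0],0)-(u,v)))); c=cv2.convexHull(c)
        M=cv2.moments(c); out.append((M['m10']/M['m00'],M['m01']/M['m00'],cv2.boundingRect(c)))
    return out
E
python3 - <<'E'
from h import *
S={'scene':dict(d51=(148,193,0),d42=(423,250,0),d33=(360,226,0),d60=(361,332,0),tin=(297,210,90),watch=(485,289,90),f1=(323,313,90),f2=(289,292,90),f3=(257,273,90),f4=(225,253,60)),
'side':dict(d51=(361,157,0),d42=(346,340,0),d33=(363,286,0),d24=(405,211,90),d60=(241,290,0),tin=(368,239,90),watch=(305,398,90),f1=(262,268,90),f2=(280,244,60),f3=(297,222,50),f4=(313,202,50))}
Z=dict(d60=24,tin=12,watch=15)
for n,d in S.items():
    im=get_image(n)
    for k,b in zip(d,blobs(im,d.values())):
        z=15 if k[0]=='f' else Z.get(k,9)
        p=ray(im,b[:2],z)[0]; w=b[2][2]*np.linalg.norm(p-im['position'])/im['mtx'][0][0]
        print(n,k,np.round(b[:2]),b[2][2:],p.round(1)[:2],round(w,1))
    if n=='side':
        c=im['color'][130:310,250:480]; cv2.imwrite('pics/c1.png',cv2.resize(c,None,fx=3,fy=3)[:600,:800])
# purple/pink
    hsv=cv2.cvtColor(im['color'],cv2.COLOR_BGR2HSV); m=cv2.inRange(hsv,(130,70,50),(178,255,255))
    for c in cv2.findContours(m,0,1)[0]:
        if cv2.contourArea(c)>60:
            M=cv2.moments(cv2.convexHull(c)); print(n,'pink',ray(im,(M['m10']/M['m00'],M['m01']/M['m00']),9)[0].round()[:2])
E
```

```text
scene d51 [148. 191.] (27, 22) [ 564.1 -339.9] 54.7
scene d42 [423. 248.] (23, 20) [417.1 173.7] 42.6
scene d33 [360. 224.] (17, 15) [427.7  50.9] 31.8
scene d60 [360. 331.] (37, 35) [626.2 151.1] 61.0
scene tin [298. 209.] (28, 25) [458.  -66.7] 53.1
scene watch [487. 285.] (24, 23) [436.1 300.1] 43.7
scene f1 [324. 313.] (28, 25) [624.2  81.9] 47.1
scene f2 [289. 292.] (27, 23) [619.1  12. ] 46.3
scene f3 [266. 273.] (7, 17) [607.  -42.8] 12.3
scene f4 [216. 250.] (8, 11) [ 612.1 -145. ] 14.5
scene pink [499.  89.]
scene pink [341. 139.]
scene pink [350.  56.]
scene pink [386. -19.]
side d51 [361. 157.] (21, 18) [ 566.4 -331.3] 50.9
side d42 [346. 340.] (26, 26) [421.9 177.2] 44.1
side d33 [363. 286.] (18, 19) [432.   55.4] 33.1
side d24 [405. 211.] (12, 13) [ 417.4 -174.7] 25.7
side d60 [241. 290.] (34, 31) [629.2 154.3] 61.6
side tin [368. 240.] (26, 25) [461.2 -60.9] 51.8
side watch [304. 396.] (29, 34) [444.2 299.3] 45.8
side f1 [261. 268.] (24, 18) [623.7  85.1] 45.5
side f2 [280. 244.] (24, 17) [618.9  15.6] 47.4
side f3 [296. 223.] (22, 16) [613.6 -54.1] 45.2
side f4 [312. 203.] (22, 14) [ 608.8 -123.9] 47.2
side pink [341. 143.]
side pink [352.  61.]
side pink [502.  92.]
side pink [388. -15.]
```

View pics/c1.png

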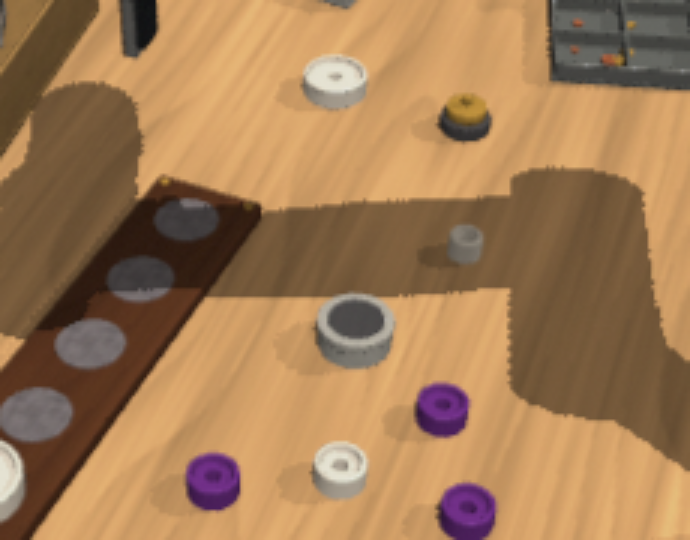

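The 24 die is confirmed at crop (465,243), side (405,211), grey only because it's in shadow. I'll average the two views, head for the 51 die, and refine with the wrist camera there.

Emit:
{"api": "carry_out", "payload": {"motion": [[0,0,0,60,11,20,1],[0,0,0,120,22,40,1],[0,0,0,180,33,60,1],[0,0,0,240,44,80,1],[0,0,0,300,55,95,1]]}}

```text
clock: 0.88
position: [570.6, -294.8, 151.2]
ee_rot: [0.707, -0.707, -0.0, 0.0]
contact_force: [0.2, -1.0, 0.8]
gripper_width: 85.1
grasp_force: 0.0
```

Emit:
{"api": "carry_out", "payload": {"motion": [[0,0,0,35,5,0,0.5],[0,0,0,35,5,0,0.5],[0,0,0,35,5,0,0.5]]}}

```text
clock: 1.25
position: [566.2, -327.9, 152.0]
ee_rot: [-0.707, 0.707, 0.0, 0.0]
contact_force: [0.0, -0.1, -0.7]
gripper_width: 64.0
grasp_force: 0.0
```

```bash
python3 - <<'E'
from h import *
s=read_state(); print(s['clock'],s['position'].round(1),s['gripper_width'])
im=snap('wrist','w1')
sd=snap('side','s1'); cv2.imwrite('pics/s1c.png',cv2.resize(sd['color'][60:210,270:470],None,fx=3,fy=3))
def proj(im,P):
    q=R.from_quat(im['orientation']).inv().apply(np.array(P,float)-im['position']); q=q@np.array(im['mtx']).T; return (q[:,:2]/q[:,2:]).round(1)
p=s['position']
for dz in (0,-14,-27): print(dz,[((proj(sd,[p+[e,0,dz]])[0]-[270,60])*3).round() for e in (-33,33)])
print(blobs(im,[(*proj(im,[(565,-336,9)])[0],0)]))
b=blobs(im,[(*proj(im,[(565,-336,9)])[0],0)])[0]; print(ray(im,b[:2],9))
sc=get_image('scene')
for k,pt,vm in (('d24',(416,-177,9),90),('f3',(614,-56,15),60),('f4',(609,-126,15),60)):
    b=blobs(sc,[(*proj(sc,[pt])[0],vm)])[0]; print(k,b,ray(sc,b[:2],pt[2])[0].round(1))
E
```

```text
1.25 [ 566.2 -327.9  152. ] 64.02508709479667
0 [array([323., 138.]), array([238., 122.])]
-14 [array([322., 155.]), array([237., 139.])]
-27 [array([321., 171.]), array([237., 154.])]
[(320.3477875749889, 220.270483552764, (284, 185, 74, 72))]
[[ 567.06454641 -331.74079648    9.        ]]
d24 (258.5886524822695, 169.89125295508273, (253, 166, 12, 9)) [ 412.6 -183.7    9. ]
f3 (256.36511456023646, 272.0820399113082, (244, 261, 26, 23)) [614.3 -57.6  15. ]
f4 (224.73961971284436, 253.0531625921614, (212, 242, 26, 23)) [ 609.7 -127.5   15. ]
```

View pics/s1c.png

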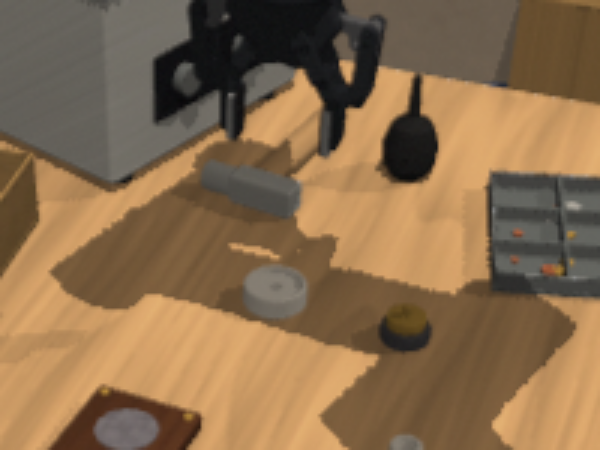

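View pics/w1.png

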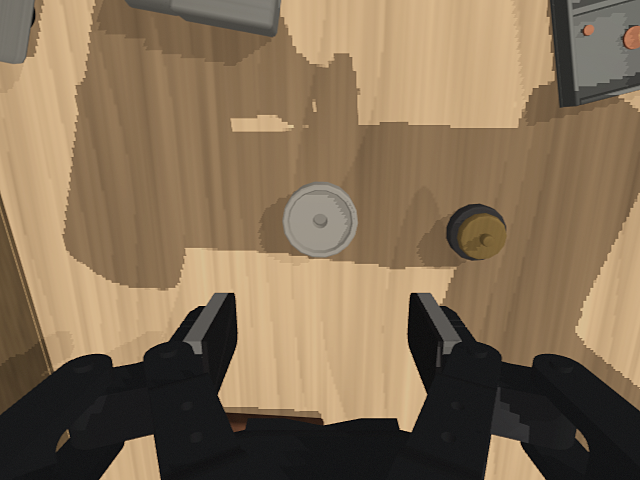

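Tips (crop (232,138) and (325,155)) sit about 14 mm below the TCP at 64 mm opening. The wrist view shows the 51 die at (320,220), so it's nearly under the tool. Next I'll descend and grip.

Emit:
{"api": "carry_out", "payload": {"motion": [[0,0,0,-2,-1,50,0.6],[0,0,0,-2,-1,95,0.6],[0,0,0,-2,-1,130,0.6],[0,0,0,-2,-1,130,0.6],[0,0,0,-2,-1,130,0.4]]}}

```text
clock: 2.02
position: [568.7, -326.1, 23.8]
ee_rot: [0.708, -0.707, 0.001, -0.0]
contact_force: [0.6, -0.9, 0.4]
gripper_width: 59.8
grasp_force: 0.0
```

Emit:
{"api": "carry_out", "payload": {"motion": [[0,0,0,0,0,0,0.0],[0,0,0,0,0,0,-0.2],[0,0,0,0,0,0,-0.2],[0,0,0,0,0,0,-0.2]]}}

```text
clock: 2.52
position: [569.0, -326.5, 25.2]
ee_rot: [0.707, -0.707, 0.002, -0.001]
contact_force: [0.2, 2.1, 6.4]
gripper_width: 47.0
grasp_force: 60.5
```

Measured width is 47 mm, not 51, so I'll check the grip.

```bash
python3 - <<'E'
from h import *
s=read_state(); print(s['clock'],s['position'].round(1),s['gripper_width'],s['contact_force'])
a=get_image('wrist')['color'][130:430,120:520]
b=get_image('side')['color'][90:210,290:430]
a=cv2.resize(a,(533,400)); b=cv2.resize(b,(267,229)); 
c=np.zeros((400,800,3),np.uint8); c[:,:533]=a; c[:229,533:]=b; cv2.imwrite('pics/g1.png',c)
E
```

```text
2.525 [ 569.  -326.5   25.2] 47.028299190180476 [0.16671143 2.1370556  6.4213126 ]
```

View pics/g1.png

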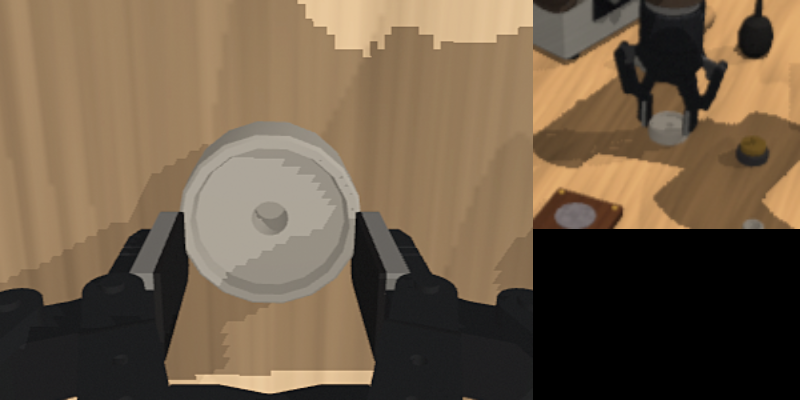

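Die is held off-centre: its centre lies at the far edge of the pads. I'll open, shift about 8 mm toward −y, go 4 mm lower and regrip.

Emit:
{"api": "carry_out", "payload": {"motion": [[0,0,0,0,0,0,0.3],[0,0,0,0,0,0,0.5],[0,0,0,5,1,2,0.5],[0,0,0,8,2,4,0.5],[0,0,0,8,2,4,0.5]]}}

```text
clock: 3.25
position: [564.8, -334.6, 17.5]
ee_rot: [-0.707, 0.707, 0.0, -0.0]
contact_force: [-0.6, -0.7, 0.5]
gripper_width: 64.1
grasp_force: 0.0
```

```bash
python3 - <<'E'
from h import *
s=read_state(); print(s['clock'],s['position'].round(1),s['gripper_width'],s['contact_force'])
im=get_image('wrist'); b=blobs(im,[(322,300,0)])[0]; print(b,ray(im,b[:2],9))
cv2.imwrite('pics/g2.png',im['color'][130:430,120:520])
E
```

```text
3.25 [ 564.8 -334.6   17.5] 64.05324410340191 [-0.6033381  -0.74728006  0.4804957 ]
(311.9226951557289, 319.95649765417437, (241, 248, 140, 139)) [[ 568.34598744 -331.42706672    9.        ]]
```

View pics/g2.png

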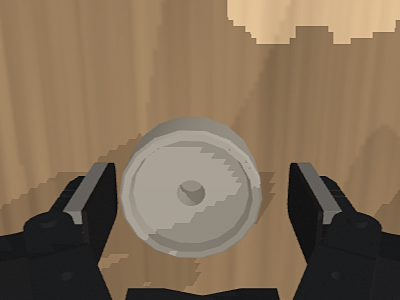

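The die is now between the pads. I'll close with a 2 mm lift, then raise it.

Emit:
{"api": "carry_out", "payload": {"motion": [[0,0,0,-2,-3,-2,0.4],[0,0,0,-2,-3,-2,0.1],[0,0,0,-2,-3,-2,-0.2],[0,0,0,-2,-3,-2,-0.3],[0,0,0,-2,-3,-2,-0.3]]}}

```text
clock: 3.92
position: [569.0, -332.2, 21.1]
ee_rot: [0.707, -0.707, 0.001, -0.0]
contact_force: [-0.2, 1.3, 5.0]
gripper_width: 48.4
grasp_force: 61.3
```

Emit:
{"api": "carry_out", "payload": {"motion": [[0,0,0,0,0,-20,-0.3],[0,0,0,0,0,-50,-0.3],[0,0,0,0,0,-80,-0.3],[0,0,0,0,0,-80,-0.3]]}}

```text
clock: 4.42
position: [569.6, -332.7, 102.4]
ee_rot: [0.707, -0.707, 0.002, -0.001]
contact_force: [0.1, 0.1, -1.3]
gripper_width: 48.3
grasp_force: 61.8
```

```bash
python3 - <<'E'
from h import *
s=read_state(); print(s['clock'],s['position'].round(1),s['gripper_width'],s['contact_force'],s['grasp_force'])
im=get_image('wrist'); b=blobs(im,[(322,300,0)])[0]; print(b,ray(im,b[:2],90)-s['position'])
E
```

```text
4.425 [ 569.6 -332.7  102.4] 48.339551624905376 [ 0.12074017  0.12537781 -1.29928825] 61.81442856788635
(323.2885369058833, 309.3957831815697, (255, 238, 135, 138)) [[ -0.6414258    0.67432881 -12.44988879]]
```

Emit:
{"api": "carry_out", "payload": {"motion": [[0,0,0,-50,-6,-10,-0.3],[0,0,0,-110,-14,-10,-0.3],[0,0,0,-170,-22,-10,-0.3],[0,0,0,-230,-30,-10,-0.3],[0,0,0,-290,-38,-10,-0.3]]}}

```text
clock: 5.1
position: [605.1, -40.4, 108.1]
ee_rot: [-0.707, 0.707, 0.001, -0.001]
contact_force: [1.3, -0.9, 0.3]
gripper_width: 47.9
grasp_force: 61.8
```

Emit:
{"api": "carry_out", "payload": {"motion": [[0,0,0,-50,-6,0,-0.3],[0,0,0,-100,-12,0,-0.3],[0,0,0,-125,-16,0,-0.3],[0,0,0,-126,-16,0,-0.3],[0,0,0,-126,-16,0,-0.3]]}}

```text
clock: 5.72
position: [621.6, 82.8, 109.1]
ee_rot: [-0.707, 0.707, 0.0, -0.001]
contact_force: [0.0, -0.0, -1.4]
gripper_width: 48.2
grasp_force: 61.8
```

```bash
python3 - <<'E'
from h import *
s=read_state(); print(s['clock'],s['position'].round(1),s['gripper_width'],s['ee_rot'])
w={'color':cv2.imread('pics/wrist0.png'),'position':[624.586,-68.141,373.700],'orientation':[4.01478681e-04,9.90605096e-01,1.36747755e-01,-1.19714467e-03],'mtx':[[401.0498,0,322.0016],[0,401.0498,237.4101],[0,0,1]]}
for k,sd,z in (('f1',(322,288,90),15),('f2',(327,217,90),15),('f4',(340,50,50),15),('d60',(317,358,0),24),('d33',(524,259,0),9)):
    b=blobs(w,[sd])[0]; print(k,b,ray(w,b[:2],z)[0].round(1))
E
```

```text
5.725 [621.6  82.8 109.1] 48.16879751724153 [-7.06766332e-01  7.07446291e-01  4.77136617e-04 -9.32593193e-04]
f1 (321.70917903665554, 288.11915581137026, (298, 266, 48, 45)) [624.   83.6  15. ]
f2 (327.1541003565527, 217.1455778763371, (302, 193, 51, 49)) [619.   13.5  15. ]
f4 (339.81113394358306, 50.4996575129211, (312, 20, 57, 62)) [ 609.  -126.7   15. ]
d60 (316.81235947838377, 361.66139911350933, (286, 335, 62, 54)) [629.  158.4  24. ]
d33 (525.9564393939394, 260.0155303030303, (509, 244, 35, 33)) [427.7  57.3   9. ]
```

Emit:
{"api": "carry_out", "payload": {"motion": [[0,0,0,-1,-2,35,-0.3],[0,0,0,-1,-2,60,-0.3],[0,0,0,-1,-2,72,-0.3],[0,0,0,-1,-2,72,-0.3]]}}

```text
clock: 6.22
position: [624.3, 83.6, 37.9]
ee_rot: [-0.707, 0.708, -0.0, -0.0]
contact_force: [-0.4, -0.6, -0.9]
gripper_width: 48.1
grasp_force: 62.2
```

Emit:
{"api": "carry_out", "payload": {"motion": [[0,0,0,0,0,1,-0.3],[0,0,0,0,0,1,0.1],[0,0,0,0,0,1,0.4],[0,0,0,0,0,1,0.4],[0,0,0,0,0,-30,0.4]]}}

```text
clock: 6.85
position: [622.4, 84.2, 66.0]
ee_rot: [-0.707, 0.707, 0.001, -0.003]
contact_force: [0.3, 0.6, 0.8]
gripper_width: 59.9
grasp_force: 0.0
```

Emit:
{"api": "carry_out", "payload": {"motion": [[0,0,0,-20,30,-50,0.3],[0,0,0,-40,80,-60,0.3],[0,0,0,-65,130,-60,0.3],[0,0,0,-90,180,-60,0.3],[0,0,0,-91,203,-60,0.3]]}}

```text
clock: 7.48
position: [419.1, 176.6, 128.5]
ee_rot: [0.708, -0.706, -0.0, -0.0]
contact_force: [0.4, 0.7, 0.1]
gripper_width: 55.5
grasp_force: 0.0
```

Emit:
{"api": "carry_out", "payload": {"motion": [[0,0,0,0,0,0,0.4],[0,0,0,0,0,0,0.4],[0,0,0,0,0,0,0.4]]}}

```text
clock: 7.85
position: [422.2, 175.8, 128.0]
ee_rot: [-0.707, 0.708, -0.0, 0.0]
contact_force: [-0.6, -0.9, 0.6]
gripper_width: 59.6
grasp_force: 0.0
```

```bash
cat >> h.py <<'E'
def proj(im,P):
    q=R.from_quat(im['orientation']).inv().apply(np.atleast_2d(np.array(P,float))-im['position']); q=q@np.array(im['mtx']).T; return (q[:,:2]/q[:,2:])
def look(d,views=('scene','side','wrist')):
    s=read_state(); print(s['clock'],s['position'].round(1),round(s['gripper_width'],1),s['contact_force'].round(1))
    for n in views:
        im=get_image(n)
        for k,P in d.items():
            b=blobs(im,[(*proj(im,P)[0],90 if k=='d24' else 0)])[0]; print(n,k,ray(im,b[:2],P[2])[0].round(1)[:2],b[2])
E
python3 - <<'E'
from h import *
look({'d42':(420,175.5,9),'d51':(624,83.5,24),'d60':(628,153,24)})
E
```

```text
7.85 [422.2 175.8 128. ] 59.6 [-0.6 -0.9  0.6]
scene d42 [419.6 176.3] (412, 241, 23, 17)
scene d51 [620.8  80.8] (309, 295, 31, 28)
scene d60 [626.  151.3] (343, 314, 36, 35)
side d42 [423.1 179.1] (333, 327, 25, 26)
side d51 [623.7  85.3] (247, 252, 28, 26)
side d60 [628.8 154.9] (224, 275, 34, 32)
wrist d42 [422.3 177.8] (288, 206, 67, 65)
wrist d51 [610.6 160.3] (0, 185, 12, 63)
wrist d60 [610.6 160.3] (0, 185, 12, 63)
```

51 is well placed. Now the 42.

Emit:
{"api": "carry_out", "payload": {"motion": [[0,0,0,-2,0,45,0.4],[0,0,0,-2,0,85,0.4],[0,0,0,-2,0,107,0.4],[0,0,0,-2,0,107,0.3],[0,0,0,-2,0,107,0.1]]}}

```text
clock: 8.62
position: [422.0, 178.2, 21.7]
ee_rot: [0.707, -0.707, 0.0, -0.001]
contact_force: [0.5, -0.1, 0.5]
gripper_width: 46.6
grasp_force: 0.0
```

Emit:
{"api": "carry_out", "payload": {"motion": [[0,0,0,0,0,0,-0.2],[0,0,0,0,0,0,-0.4],[0,0,0,0,0,0,-0.5],[0,0,0,0,0,0,-0.5]]}}

```text
clock: 9.12
position: [422.1, 178.4, 22.5]
ee_rot: [0.707, -0.707, 0.0, -0.001]
contact_force: [-1.2, -0.4, 6.1]
gripper_width: 39.0
grasp_force: 60.3
```

Emit:
{"api": "carry_out", "payload": {"motion": [[0,0,0,0,0,-30,-0.5],[0,0,0,0,0,-75,-0.5],[0,0,0,30,-36,-90,-0.5],[0,0,0,65,-78,-90,-0.5],[0,0,0,100,-120,-90,-0.5]]}}

```text
clock: 9.75
position: [542.6, 77.1, 112.3]
ee_rot: [0.707, -0.707, 0.0, -0.001]
contact_force: [0.1, 1.0, -0.1]
gripper_width: 39.1
grasp_force: 60.3
```

Emit:
{"api": "carry_out", "payload": {"motion": [[0,0,0,35,-42,0,-0.5],[0,0,0,62,-74,0,-0.5],[0,0,0,65,-77,0,-0.5],[0,0,0,65,-77,0,-0.5]]}}

```text
clock: 10.25
position: [617.7, 12.6, 111.0]
ee_rot: [-0.707, 0.707, 0.0, -0.0]
contact_force: [-0.6, -0.9, -0.1]
gripper_width: 39.2
grasp_force: 60.4
```

```bash
python3 - <<'E'
from h import *
s=read_state(); print(s['position'].round(1),s['gripper_width'])
im=get_image('wrist'); b=blobs(im,[(322,300,0)])[0]; print(b,ray(im,b[:2],s['position'][2]-12.5)-s['position'])
E
```

```text
[617.7  12.6 111. ] 39.180528898914964
(319.5995744783733, 324.2006721307512, (268, 244, 109, 162)) [[  0.72553243   7.08417969 -12.5       ]]
```

Emit:
{"api": "carry_out", "payload": {"motion": [[0,0,0,-1,-1,35,-0.5],[0,0,0,-1,-1,62,-0.5],[0,0,0,-1,-1,73,-0.5],[0,0,0,-1,-1,73,-0.5]]}}

```text
clock: 10.8
position: [619.1, 14.7, 38.8]
ee_rot: [0.708, -0.706, 0.0, -0.0]
contact_force: [-0.6, 0.4, 0.7]
gripper_width: 39.4
grasp_force: 60.3
```

Emit:
{"api": "carry_out", "payload": {"motion": [[0,0,0,0,0,0,-0.2],[0,0,0,0,0,0,0.1],[0,0,0,0,0,0,0.2],[0,0,0,0,0,-20,0.2],[0,0,0,0,0,-60,0.2]]}}

```text
clock: 11.42
position: [617.9, 13.4, 96.9]
ee_rot: [-0.707, 0.707, 0.001, -0.002]
contact_force: [0.9, 0.4, 0.8]
gripper_width: 50.8
grasp_force: 0.0
```

Emit:
{"api": "carry_out", "payload": {"motion": [[0,0,0,-12,45,-30,0.1],[0,0,0,-26,95,-30,0.1],[0,0,0,-36,145,-30,0.1],[0,0,0,-41,185,-30,0.1],[0,0,0,-41,189,-30,0.1]]}}

```text
clock: 12.05
position: [427.8, 54.5, 128.4]
ee_rot: [0.708, -0.707, -0.0, 0.0]
contact_force: [0.3, 0.0, -0.3]
gripper_width: 46.8
grasp_force: 0.0
```

Emit:
{"api": "carry_out", "payload": {"motion": [[0,0,0,0,0,0,0.2],[0,0,0,0,0,0,0.2]]}}

```text
clock: 12.3
position: [431.5, 55.0, 128.2]
ee_rot: [-0.707, 0.707, -0.0, 0.0]
contact_force: [-0.1, -0.0, -0.6]
gripper_width: 51.3
grasp_force: 0.0
```

```bash
python3 - <<'E'
from h import *
look({'d33':(430,54,9),'d42':(619,13.7,24),'d51':(624,83.5,24)})
E
```

```text
12.3 [431.5  55.  128.2] 51.3 [-0.1 -0.  -0.6]
scene d33 [614.1  77.6] (309, 295, 31, 28)
scene d42 [615.9   8.2] (276, 277, 25, 21)
scene d51 [620.7  80.7] (309, 295, 31, 28)
side d33 [ 6.265e+02 -6.000e-01] (269, 230, 22, 21)
side d42 [618.8  13.2] (269, 230, 22, 21)
side d51 [623.7  85.1] (247, 252, 28, 26)
wrist d33 [432.3  56. ] (295, 212, 51, 50)
wrist d42 [607.9  16.1] (0, 142, 43, 66)
wrist d51 [617.9  88.1] (0, 252, 61, 77)
```

Emit:
{"api": "carry_out", "payload": {"motion": [[0,0,0,0,0,45,0.2],[0,0,0,0,0,85,0.2],[0,0,0,0,0,106,0.2],[0,0,0,0,0,106,0.1],[0,0,0,0,0,106,0]]}}

```text
clock: 13.08
position: [431.1, 55.0, 22.6]
ee_rot: [0.707, -0.707, 0.0, -0.001]
contact_force: [1.2, -0.6, 0.1]
gripper_width: 42.5
grasp_force: 0.0
```

Emit:
{"api": "carry_out", "payload": {"motion": [[0,0,0,0,0,0,-0.3],[0,0,0,0,0,0,-0.5],[0,0,0,0,0,0,-0.7],[0,0,0,0,0,0,-0.7]]}}

```text
clock: 13.58
position: [431.2, 55.2, 23.4]
ee_rot: [0.707, -0.707, 0.001, -0.001]
contact_force: [-1.3, -0.3, 6.3]
gripper_width: 30.0
grasp_force: 59.1
```

Emit:
{"api": "carry_out", "payload": {"motion": [[0,0,0,0,0,-30,-0.7],[0,0,0,0,0,-75,-0.7],[0,0,0,25,-40,-90,-0.7],[0,0,0,52,-85,-90,-0.7],[0,0,0,80,-130,-90,-0.7]]}}

```text
clock: 14.2
position: [561.8, -25.9, 113.4]
ee_rot: [0.707, -0.707, 0.001, -0.001]
contact_force: [0.8, 0.5, -0.2]
gripper_width: 29.6
grasp_force: 59.3
```

Emit:
{"api": "carry_out", "payload": {"motion": [[0,0,0,25,-40,0,-0.7],[0,0,0,32,-53,0,-0.7],[0,0,0,32,-53,35,-0.7],[0,0,0,32,-53,60,-0.7],[0,0,0,32,-53,60,-0.7]]}}

```text
clock: 14.82
position: [611.1, -57.0, 50.4]
ee_rot: [-0.707, 0.707, 0.002, -0.002]
contact_force: [0.7, -0.1, 1.4]
gripper_width: 29.8
grasp_force: 59.4
```

Target z is about 38.8, and x needs +3.

Emit:
{"api": "carry_out", "payload": {"motion": [[0,0,0,0,-2,6,-0.7],[0,0,0,0,-2,12,-0.7],[0,0,0,0,-2,12,-0.7],[0,0,0,0,-2,12,-0.7]]}}

```text
clock: 15.32
position: [615.4, -57.2, 40.5]
ee_rot: [0.707, -0.707, 0.0, -0.0]
contact_force: [0.7, -0.2, -0.3]
gripper_width: 29.9
grasp_force: 59.4
```

Emit:
{"api": "carry_out", "payload": {"motion": [[0,0,0,0,0,0,-0.4],[0,0,0,0,0,0,-0.1],[0,0,0,0,0,0,0],[0,0,0,0,0,-20,0],[0,0,0,0,0,-60,0]]}}

```text
clock: 15.95
position: [613.9, -57.4, 98.8]
ee_rot: [-0.707, 0.707, 0.002, -0.002]
contact_force: [0.5, -0.3, -0.1]
gripper_width: 42.6
grasp_force: 0.0
```

Emit:
{"api": "carry_out", "payload": {"motion": [[0,0,0,30,45,-30,0],[0,0,0,60,90,-30,0],[0,0,0,90,140,-30,0],[0,0,0,118,180,-30,0],[0,0,0,122,198,-30,0]]}}

```text
clock: 16.58
position: [415.0, -180.2, 130.2]
ee_rot: [-0.706, 0.708, 0.0, -0.0]
contact_force: [0.2, 0.3, 1.2]
gripper_width: 42.8
grasp_force: 0.0
```

Emit:
{"api": "carry_out", "payload": {"motion": [[0,0,0,0,0,0,0],[0,0,0,0,0,0,0],[0,0,0,0,0,0,0]]}}

```text
clock: 16.95
position: [418.5, -178.8, 130.0]
ee_rot: [0.708, -0.707, 0.0, -0.0]
contact_force: [0.2, 0.4, -0.1]
gripper_width: 42.5
grasp_force: 0.0
```

```bash
python3 - <<'E'
from h import *
look({'d24':(415,-178,9),'d33':(614,-56.5,24),'d42':(619,13.7,24)})
E
```

```text
16.95 [ 418.5 -178.8  130. ] 42.5 [ 0.2  0.4 -0.1]
scene d24 [ 414.9 -180.6] (253, 166, 12, 13)
scene d33 [611.9 -62.4] (246, 260, 18, 16)
scene d42 [615.7   8.4] (277, 277, 24, 21)
side d24 [ 417.3 -174.9] (399, 205, 12, 13)
side d33 [614.7 -57.1] (289, 211, 16, 16)
side d42 [618.6  13. ] (269, 230, 22, 21)
wrist d24 [ 417.7 -176.9] (304, 216, 38, 42)
wrist d33 [627.3 -57.6] (3, 396, 41, 31)
wrist d42 [627.3 -57.6] (3, 396, 41, 31)
```

Emit:
{"api": "carry_out", "payload": {"motion": [[0,0,0,-1,1,45,0],[0,0,0,-1,1,85,0],[0,0,0,-1,1,107,0],[0,0,0,-1,1,107,-0.1],[0,0,0,-1,1,107,-0.2]]}}

```text
clock: 17.73
position: [417.1, -178.2, 23.7]
ee_rot: [0.707, -0.707, 0.001, -0.0]
contact_force: [0.5, -0.1, 0.1]
gripper_width: 34.2
grasp_force: 0.0
```

Emit:
{"api": "carry_out", "payload": {"motion": [[0,0,0,0,0,0,-0.5],[0,0,0,0,0,0,-0.7],[0,0,0,0,0,0,-0.9],[0,0,0,0,0,0,-0.9]]}}

```text
clock: 18.23
position: [417.3, -178.3, 24.4]
ee_rot: [0.707, -0.707, 0.001, -0.001]
contact_force: [-0.8, 0.4, 5.8]
gripper_width: 20.3
grasp_force: 58.6
```

Now to f4 (609,−126.5): tool y −192, tool x −52.

Emit:
{"api": "carry_out", "payload": {"motion": [[0,0,0,0,0,-30,-0.9],[0,0,0,0,0,-75,-0.9],[0,0,0,-12,-45,-90,-0.9],[0,0,0,-25,-92,-90,-0.9],[0,0,0,-38,-140,-90,-0.9]]}}

```text
clock: 18.85
position: [557.6, -139.8, 114.3]
ee_rot: [-0.707, 0.707, -0.001, 0.001]
contact_force: [1.1, 0.2, 0.1]
gripper_width: 20.6
grasp_force: 58.8
```

Emit:
{"api": "carry_out", "payload": {"motion": [[0,0,0,-10,-40,0,-0.9],[0,0,0,-14,-52,0,-0.9],[0,0,0,-14,-52,30,-0.9],[0,0,0,-14,-52,60,-0.9],[0,0,0,-14,-52,60,-0.9]]}}

```text
clock: 19.48
position: [605.6, -126.4, 50.9]
ee_rot: [-0.707, 0.707, 0.002, -0.002]
contact_force: [-0.2, 0.2, -0.1]
gripper_width: 20.7
grasp_force: 58.8
```

Emit:
{"api": "carry_out", "payload": {"motion": [[0,0,0,0,0,6,-0.9],[0,0,0,0,0,12,-0.9],[0,0,0,0,0,12,-0.9]]}}

```text
clock: 19.85
position: [608.2, -126.2, 41.3]
ee_rot: [-0.707, 0.707, -0.0, 0.0]
contact_force: [1.2, -0.3, -1.1]
gripper_width: 20.3
grasp_force: 58.8
```

Emit:
{"api": "carry_out", "payload": {"motion": [[0,0,0,0,-1,1,-0.9],[0,0,0,0,-1,1,-0.6],[0,0,0,0,-1,1,-0.3],[0,0,0,0,-1,1,-0.2],[0,0,0,0,-1,-20,-0.2]]}}

```text
clock: 20.48
position: [607.9, -126.2, 59.6]
ee_rot: [-0.707, 0.707, 0.002, -0.001]
contact_force: [0.1, 0.8, 0.3]
gripper_width: 34.2
grasp_force: 0.0
```

Emit:
{"api": "carry_out", "payload": {"motion": [[0,0,0,0,0,-50,-0.2],[0,0,0,0,40,-90,-0.2],[0,0,0,0,100,-110,-0.2],[0,0,0,0,150,-110,-0.2],[0,0,0,0,150,-110,-0.2]]}}

```text
clock: 21.1
position: [455.4, -126.3, 171.5]
ee_rot: [-0.707, 0.707, 0.001, -0.0]
contact_force: [0.6, -0.2, 1.5]
gripper_width: 34.1
grasp_force: 0.0
```

```bash
python3 - <<'E'
from h import *
look({'d24':(609,-126.5,24),'d33':(614,-56.5,24),'d42':(619,13.7,24),'d51':(624,83.5,24),'d60':(628,153,24),'watch':(440,300,15)},('scene','side'))
a=get_image('scene')['color'][190:390,150:550]; cv2.imwrite('pics/end.png',cv2.resize(a,None,fx=2,fy=2))
E
```

```text
21.1 [ 455.4 -126.3  171.5] 34.1 [ 0.6 -0.2  1.5]
scene d24 [ 606.7 -124. ] (215, 242, 22, 18)
scene d33 [611.6 -62.6] (246, 259, 18, 17)
scene d42 [615.7   8.6] (277, 277, 24, 21)
scene d51 [620.7  80.7] (309, 295, 31, 28)
scene d60 [625.9 151.3] (343, 314, 36, 35)
scene watch [622.  150.1] (343, 314, 36, 35)
side d24 [ 605.3 -116.6] (301, 193, 22, 17)
side d33 [614.2 -56.8] (288, 211, 17, 16)
side d42 [618.6  13.1] (269, 230, 22, 21)
side d51 [623.9  84.9] (247, 252, 28, 26)
side d60 [629.2 154.3] (224, 275, 34, 31)
side watch [447.1 295.8] (290, 379, 28, 28)
```

View pics/end.png

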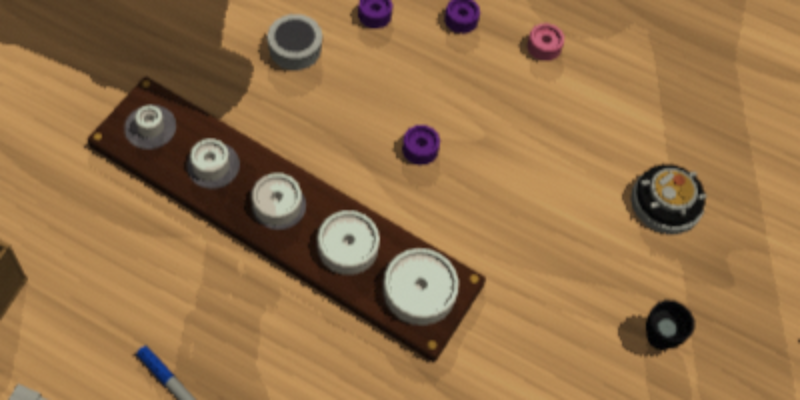

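The picture shows all five dies in order on the board, from the 60 at (421,285) to the 24 at (149,120). Each is upright and centred on its felt, and the watch at (668,198) hasn't moved.

```bash
python3 -c "
from bench import *
print(job_done())"
```

```text
the job is handed in; nothing more can be done
None
```

The job is handed in: the 51, 42, 33 and 24 mm dies stand in order on their felts beside the 60, the last pictures show the 60 and the watch where they started, and the clock read about 21 s; no verdict was returned.

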